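# Zero the patty press and back it off two turns

## Task

Set the patty press for the next batch: take the red handle of its handwheel, wind the wheel clockwise (seen from above) until the pressing plate sits on the bed and the wheel stops, then back it off anticlockwise exactly two full turns from that stop. Finish still gripping the red handle with the wheel at rest there - do not let go, I will tighten the lock nut while you hold the setting - and leave everything else on the worktop where it stands.

Things in the scene. Friction and masses are not known exactly. Their poses are not given: they have to be found in the camera images.
- press: patty press, fixed, on the worktop: white base 190 (x) by 230 mm (y), steel bed, two columns at y = -86 and +86 mm, white crosshead over them with a brass lock nut (to z = 160 mm), a vertical screw spindle on the centre with a round steel pressing plate below and a dark handwheel (125 mm across) with a red handle above. Origin: centre of the base's underside; z up
- press_axis (a point): point on the vertical spindle axis, level with the middle of the red handle (it rises and sinks with the wheel); the handle circles round it at a radius of 50 mm
- press_wheel (a joint): handwheel angle, rad: 0 = at the stop, plate seated on the bed; grows anticlockwise seen from above (opening), 2 pi a turn, turns are counted. Starts 0.6 to 1.4 turns open, cannot go below 0. Wheel, spindle and plate rise together 5 mm per turn of opening. Turns with about 2 N at the handle and stays where it is left
- press_handle: red upright handle on the wheel, 64 mm long, 25 mm thick (16 at its top), 50 mm off the axis; revolves freely on its pin, so a gripper can hold it from above and lead it round without turning. Origin: its middle, about 220 mm above the worktop plus 5 mm per turn open; z up. Wheel rim top is 35 mm below the origin, the hub's cap 25 mm below; all else of the press is lower
- patty_ring: loose steel ring mould, 104 mm across, 22 mm high, lying on a chopping board (22 mm thick) to the right of the press; a bystander. Origin: centre of its underside
- garlic: garlic bulb, about 50 mm, on the same board; a bystander. Origin: centre of its underside
- salt_mill: small glass salt shaker with a grey cap, 44 mm across, 90 mm high, standing left of the press; a bystander. Origin: centre of its underside
- yellow_jar: spice jar with a yellow cap, 45 mm across, 100 mm high, left of the press; a bystander. Origin: centre of its underside
- white_jar: spice jar with a white cap, 44 mm across, 109 mm high, left of the press; a bystander. Origin: centre of its underside
- mug: small white mug, 60 mm across and 50 mm high, left of the press; a bystander. Origin: centre of its underside

How it is judged:
On the way:
1. the wheel is wound down to its stop: plate seated on the bed (within 0.1 rad of the stop) (value of joint press_wheel below 0.1 rad), for 0.2 s.
At the end, for the whole second after the job is handed in: After the stop was reached, the wheel stands two turns (12.57 rad) open, within 0.2 rad (about 11 degrees) either way, at rest, with the fingers still gripping the red handle (more than 3 N, grasp point within 45 mm of the handle's middle); no bystander has moved by more than 30 mm (value of joint press_wheel between 12.366 and 12.766 rad and velocity of joint press_wheel between -0.05 and 0.05 rad/s and contact force between the fingers and press_handle above 3 N and distance between the grasp point and press_handle below 0.045 m and not (distance of any of patty_ring, garlic, salt_mill, yellow_jar, white_jar, mug from where it was at the start of the episode above 0.03 m)); the arm keeps its last pose, push and grip.
It fails at once if a bystander is knocked or moved by more than 30 mm (distance of any of patty_ring, garlic, salt_mill, yellow_jar, white_jar, mug from where it was at the start of the episode above 0.03 m).
It also fails if it takes over 61 s, if anything falls off the work surface, if the arm or the gripper's body presses on something with over 40 N, if the wrist force passes 120 N, or if a joint passes its speed limit or range.

## Robot

A 7-joint arm with a two-finger parallel gripper is mounted at the origin on a cart in front of the work surface, level with it; the furniture and walls round the work are solid. World frame = base frame: x ahead of the robot, y to its left, z up, the work surface at z = 0. Lengths are in m, angles in rad, forces in N, time in s.
With the tool pointing down it reaches from about 0.4 to 0.85 m from the base axis. Payload 10.4 kg.
Tool frame: the origin (TCP) lies midway between the tips of the shut fingers; the grasp point (between the pads) lies 19 mm behind it; z points along the fingers, y is the line along which they close (so a half turn about z gives the same grasp; the last joint's range is limited). The gripper opens to 87 mm and grips with 3 to 60 N. Pads are 19 mm wide; open, the fingers measure 117 mm over their backs; the gripper's body (75 mm by 190 mm) begins 51 mm behind the grasp point.
Start: joints at [-1.146, 0.332, -0.065, 1.46, 0.022, 1.35, -0.088], TCP at [0.271, 0.563, 0.203] pointing down, gripper open.
Joint ranges: [-2.6, 2.6], [-0.5, 2.12], [-1.47, 1.34], [0.16, 2.42], [-1.27, 4.41], [0.06, 2.06], [-2.6, 2.6]. Speed limits (rad/s): [2.22, 2.22, 2.79, 2.79, 3.14, 3.14, 3.14].

## Interface

Orientations are given as a unit quaternion [x, y, z, w].
In Python, from bench import r gives the robot as it stands.
- The arm moves only by the tool apply_moves, never from a script. Its argument "steps" is a list of rows, each a list of 7 numbers: the turn, a rotation vector about the tool's x, y, z in rad, then the shift along the tool's x, y, z in mm, then the opening, from -1 (shut) to 1 (fully open). In form: [[ax, ay, az, x, y, z, claw], ...]. A call has 1 to 20 rows; each row is the pose to reach, as a shift and turn from the pose commanded when the call began, along the tool's axes at that moment; what a row does not reach only later rows make up. A row lasts 1/12 s, in which the tool goes at most 41.7 mm and 7.16 degrees, less where a joint would pass 70% of its speed; a pose out of reach is approached as far as the arm can. A call with a gripper value outside its range is refused whole. The fingers move at their own pace and stop on an object; "force" is the grip in N (left out, the last holds). Time passes only in rows, so rows that repeat a pose let the fingers close. It gives the time, the measured TCP pose, the force, the opening and the grip force at its end, in the units of the state.
- r.read_state(): the state, without advancing time (a new reading comes with each control period).
- r.camera(name): name is "scene" or "top" or "wrist"; returns a dict with "pixels" (480x640x3 uint8, red, green, blue), "z_map" (480x640 float32, m along the optical axis (not along the pixel's ray), 0 where there is no reading), "fovy" (degrees; the focal length in pixels is half the picture's height over the tangent of half this angle, whatever the lens; pixels are square), "cx", "cy" (the principal point, pixels), "k1" (the pictures are not rectified: a ray, as slopes to the right and down, at radius r is drawn at 1 + k1 r^2 times it, then the intrinsics apply), "position" and "orientation" of the camera in the world. Camera axes: x right, y down, z forward; pixel columns grow to the right and rows downward; lengths in m; the calibration is good to about 2 mm. A picture is of the moment at which its call begins.
- r.close_job(): hands the job in; it is judged then, once.
The state is a dict: "time": time; "joint_positions": joint angles; "joint_vel": joint speeds; "joint_torque": joint torques, N m; "ee_pos": TCP position; "eef_rot": TCP orientation; "ft_force": force on the tool from outside, world axes, zero at the start; "torque": the same for the moment, N m; "width": finger opening in m; "grip_force": force on a finger pad.
Only numpy, scipy, OpenCV 4.12 (cv2) and the standard library are available. Lean on these libraries where they do the work, as an engineer would, in place of code of your own. Each camera call takes 0.05 s, during which the arm holds its last target. There are 200 camera calls.

## Working session

There is one attempt and no reset: what is moved stays moved. The work goes in short steps, Python scripts to look and compute and a tool call to move; the robot and the scene stay as the last step left them, time stands still between calls to the robot, and variables do not carry over. Pictures are saved under pics/ and viewed, at most 10 in all, crops included, and the job is handed in when it is done.

Besides the shell and the picture viewer there is one more tool, called after ">>>" as name(argument=value, ...), one argument or row to a line, values as JSON. apply_moves: Moves the arm, as the interface text tells. Its arguments: {"type":"object","properties":{"steps":{"type":"array","items":{"type":"array","items":{"type":"number"}}},"force":{"type":"number"}},"required":["steps"]}

```bash
mkdir -p pics
cat > h.py <<'E'
import numpy as np, cv2
from bench import r
from scipy.spatial.transform import Rotation as R
def pts(c, uv, depth=None):
    uv=np.atleast_2d(np.array(uv,float)); f=240/np.tan(np.radians(c['fovy'])/2)
    K=np.array([[f,0,c['cx']],[0,f,c['cy']],[0,0,1]])
    n=cv2.undistortPoints(uv[:,None],K,np.array([c['k1'],0,0,0.]))[:,0]
    d=np.c_[n,np.ones(len(n))]
    return np.array(c['position']), R.from_quat(c['orientation']).apply(d)
def red(c):
    h=cv2.cvtColor(c['pixels'],cv2.COLOR_RGB2HSV)
    return ((h[...,0]<8)|(h[...,0]>172))&(h[...,1]>150)&(h[...,2]>70)
E
python3 - <<'E'
from h import *
s=r.read_state(); print({k:np.round(v,3) for k,v in s.items()})
for n in("scene","top"):
    c=r.camera(n); cv2.imwrite(f'pics/{n}0.png',c['pixels'][...,::-1])
    print(n,np.round(c['position'],3),np.round(c['orientation'],3),c['fovy'],c['k1'])
    m=red(c).astype('uint8'); k,l,st,ce=cv2.connectedComponentsWithStats(m)
    for i in range(1,k):
        if st[i,4]<30: continue
        v,u=np.where(l==i); p,d=pts(c,np.c_[u,v]); z=c['z_map'][v,u]; X=p+d*z[:,None]; X=X[z>0]
        print(st[i],ce[i],np.median(X,0),X.min(0),X.max(0))
E
```

```text
{'time': np.float64(0.0), 'joint_positions': array([-1.146,  0.333, -0.065,  1.461,  0.022,  1.35 , -0.088]), 'joint_vel': array([ 0.   ,  0.001, -0.002,  0.   , -0.001,  0.002, -0.   ]), 'joint_torque': array([ 0.0000e+00, -6.2327e+01,  2.5000e-02, -3.8990e+01, -6.1000e-02,
        4.0000e-02,  0.0000e+00]), 'ee_pos': array([0.27 , 0.563, 0.202]), 'eef_rot': array([ 0.222,  0.975, -0.001, -0.   ]), 'ft_force': array([0.365, 0.119, 0.101]), 'torque': array([ 0.002, -0.001,  0.017]), 'grip_force': np.float64(0.0), 'width': np.float64(0.087)}
scene [-1.001  0.437  0.891] [-0.488  0.691 -0.431  0.312] 45.65625132045675 -0.13319820567290183
[326 102  20   3  47] [336.23404255 103.10638298] [ 0.99387546 -0.35366069  0.44114727] [ 0.97699247 -0.38507778  0.43587608] [ 1.03099897 -0.32078188  0.44625088]
[293 209   8  19 120] [296.45       218.44166667] [ 0.47599313 -0.02230844  0.22614938] [ 0.46555839 -0.06570404  0.14332674] [ 0.65056267 -0.01475221  0.25989578]
[393 210  17   7  45] [400.71111111 213.06666667] [ 0.6308245  -0.44839773  0.12127853] [ 0.61207635 -0.48735003  0.1078395 ] [ 0.65118896 -0.42698671  0.12980147]
top [ 0.359 -0.076  1.436] [ 0.716 -0.696  0.039 -0.035] 57.9531985077326 -0.05817183989471827
[423 153  16   6  65] [430.87692308 155.61538462] [ 0.79100342 -0.4326565   0.10454872] [ 0.78318774 -0.45513047  0.0950416 ] [ 0.80122755 -0.40840259  0.11156934]
[431 191  20  19 289] [440.57785467 199.90657439] [ 0.6442504  -0.45761958  0.11914425] [ 0.61713955 -0.49031497  0.10922729] [ 0.67618713 -0.42842619  0.12908664]
[294 239   8   7  33] [297.60606061 242.45454545] [ 0.48391444 -0.02501142  0.25393747] [ 0.47768553 -0.03362612  0.24089707] [ 0.49481253 -0.01384168  0.25899208]
```

View pics/scene0.png

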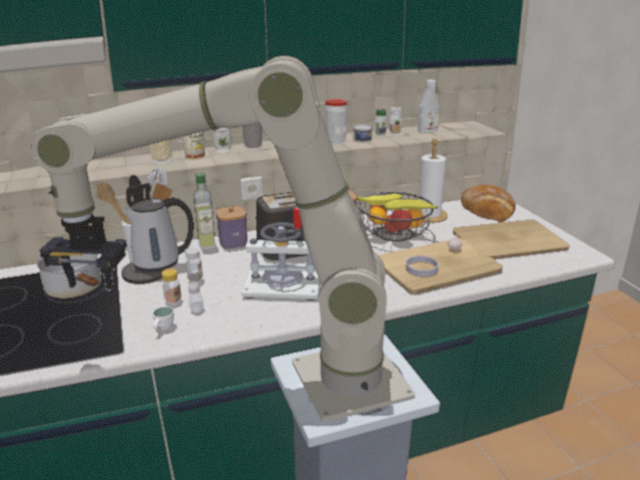

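View pics/top0.png

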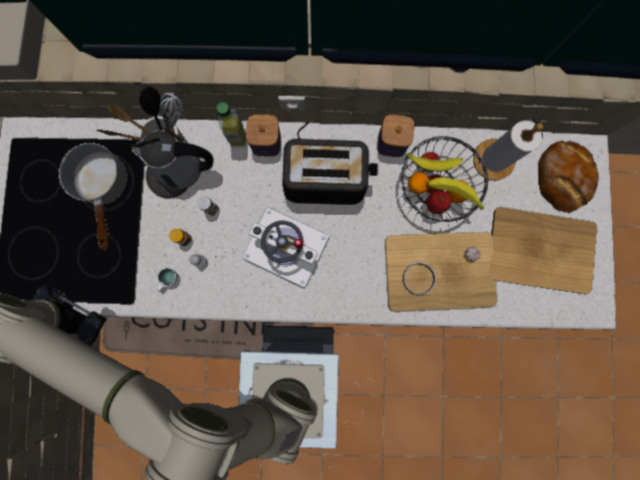

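The top view shows the press, with its base centred near (287,246), the wheel near (284,242) and the red handle at (298,242). In the scene view the handle is at (296,218). The bystanders are to the left, around (168–205, 205–280), and on the board at the right. Next I measure the wheel axis.

Run:
```python
from h import *
c=r.camera("top"); px=c['pixels']; z=c['z_map']
v,u=np.mgrid[215:275,255:325]; v=v.ravel();u=u.ravel()
p,d=pts(c,np.c_[u,v]); X=p+d*z[v,u][:,None]
w=(X[:,2]>.165)&(X[:,2]<.215)&(px[v,u].max(1)<110)
W=X[w]; print(len(W),np.median(W,0))
# rim mask -> rays onto rim plane z~.187
zr=np.median(W[:,2]); q=(p+d*((zr-p[2])/d[:,2])[:,None])[w]
(cx,cy),rad=cv2.minEnclosingCircle(q[:,:2].astype('float32')); print('enc',cx,cy,rad,zr)
h=cv2.convexHull(q[:,:2].astype('float32'))[:,0]
A=np.c_[2*h,np.ones(len(h))]; s=np.linalg.lstsq(A,(h**2).sum(1),rcond=None)[0]; print('fit',s[:2],np.sqrt(s[2]+s[0]**2+s[1]**2))
m=red(c)[v,u]; H=X[m]; print('handle top cast'); zt=.257
hq=(p+d*((zt-p[2])/d[:,2])[:,None])[m]; print(hq.mean(0),hq.min(0),hq.max(0)); print(np.round(np.sort(H[:,2])[::3],3))
# scene: handle column centre
s_=r.camera("scene"); M=red(s_); M[:, :285]=0; M[:,310:]=0; M[:200]=0; M[240:]=0
vv,uu=np.where(M); P,D=pts(s_,[[uu.mean(),vv.mean()]]); print('scene at z=.225',P+D[0]*((.225-P[2])/D[0,2]))
```

```text
673 [0.49012354 0.03187442 0.18751766]
enc 0.49408963322639465 0.023966217413544655 0.06192895397543907 0.18751766005048132
fit [0.4936315  0.02458983] 0.061076358252940895
handle top cast
[ 0.48520912 -0.02483404  0.257     ] [ 0.477522   -0.03381941  0.257     ] [ 0.4944318  -0.01448987  0.257     ]
[0.243 0.247 0.25  0.252 0.253 0.254 0.254 0.255 0.255 0.256 0.257 0.258]
scene at z=.225 [ 0.47984349 -0.02372023  0.225     ]
```

>>> apply_moves(
  steps=[
    [0,0,0,0,0,-40,1],
    [0,0,0.1,-20,-20,-80,1],
    [0,0,0.2,-45,-45,-110,1],
    [0,0,0.3,-72,-72,-110,1],
    [0,0,0.4,-99,-99,-110,1],
    [0,0,0.5,-126,-126,-110,1],
    [0,0,0.6,-153,-153,-110,1],
    [0,0,0.7,-180,-180,-110,1],
    [0,0,0.8,-207,-207,-110,1],
    [0,0,0.9,-234,-234,-110,1],
    [0,0,1.0,-261,-261,-110,1],
    [0,0,1.123,-288,-288,-110,1],
    [0,0,1.123,-315,-313,-110,1],
    [0,0,1.123,-342,-338,-110,1],
    [0,0,1.123,-369,-363,-110,1],
    [0,0,1.123,-396,-388,-110,1],
    [0,0,1.123,-420,-413,-110,1],
    [0,0,1.123,-440,-430,-110,1],
    [0,0,1.123,-447,-436,-110,1],
    [0,0,1.123,-447,-436,-110,1],
  ],
  force=30,
)

```text
time: 1.87
ee_pos: [0.485, -0.0254, 0.3124]
eef_rot: [0.709, 0.706, -0.0, 0.0]
ft_force: [-0.6, -0.3, 0.2]
width: 0.0868
grip_force: 0.0
```

Run:
```python
from h import *
c=r.camera("wrist"); cv2.imwrite('pics/w1.png',c['pixels'][...,::-1])
s=r.read_state(); print(s['time'],s['ee_pos'],R.from_quat(s['eef_rot']).as_matrix().round(3),s['joint_positions'],s['ft_force'])
M=red(c).astype('uint8'); k,l,st,ce=cv2.connectedComponentsWithStats(M)
for i in range(1,k):
    if st[i,4]<100: continue
    P,D=pts(c,[ce[i]]); print(st[i],ce[i],P+D[0]*((.24-P[2])/D[0,2]))
    v,u=np.where(l==i); p,d=pts(c,np.c_[u,v]); zz=c['z_map'][v,u]; X=(p+d*zz[:,None])[zz>0]; t=X[X[:,2]>X[:,2].max()-.004]; print(X.max(0),t.mean(0),t.min(0))
```

```text
1.9167 [ 0.48465871 -0.02325531  0.31232885] [[ 0.002  1.    -0.001]
 [ 1.    -0.002  0.   ]
 [ 0.    -0.001 -1.   ]] [-0.61299649 -0.04834696  0.55166254  1.65582406  0.02521496  1.52750574
 -0.06451426] [-0.17849071  0.51447843  0.07927274]
[311 231  27  28 387] [323.6744186  244.24547804] [ 0.4883364  -0.02702354  0.24      ]
[ 0.49801898 -0.0143458   0.25783686] [ 0.48757614 -0.0244799   0.25543071] [ 0.47906975 -0.03338541  0.25387749]
```

The handle's top measures (0.487, -0.024, 0.257), which agrees with the first fix. I'll go down and grip it.

>>> apply_moves(
  steps=[
    [0,0,0,0,2,0,1],
    [0,0,0,0,2,25,1],
    [0,0,0,0,2,50,1],
    [0,0,0,0,2,75,1],
    [0,0,0,0,2,90,1],
    [0,0,0,0,2,99,1],
    [0,0,0,0,2,99,1],
    [0,0,0,0,2,99,-1],
    [0,0,0,0,2,99,-1],
    [0,0,0,0,2,99,-1],
    [0,0,0,0,2,99,-1],
    [0,0,0,0,2,99,-1],
    [0,0,0,0,2,99,-1],
    [0,0,0,0,2,99,-1],
    [0,0,0,0,2,99,-1],
  ],
  force=30,
)

```text
time: 3.17
ee_pos: [0.4868, -0.0232, 0.2136]
eef_rot: [0.707, 0.707, 0.0, -0.0]
ft_force: [0.8, -0.0, 0.1]
width: 0.0414
grip_force: 0.0
```

Run:
```python
from h import *
c=r.camera("wrist"); cv2.imwrite('pics/w2.png',c['pixels'][...,::-1])
s=r.read_state(); print(s['time'],s['ee_pos'],s['ft_force'],s['width'],s['grip_force'])
a=np.array([.494,.0245]); e=s['ee_pos'][:2]-a; th=np.arctan2(e[1],e[0]); print(np.hypot(*e),np.degrees(th))
def circ(th,n,sgn,N):
    for i in range(1,N+1):
        t=th+sgn*2*np.pi*i/n; q=.05*np.array([np.cos(t),np.sin(t)])-.05*np.array([np.cos(th),np.sin(th)])
        print([0,0,0,round(q[1]*1000,1),round(q[0]*1000,1),round(-sgn*5*i/n,1),-1],end=',')
circ(th,40,-1,10)
```

```text
3.2167 [ 0.48675222 -0.02318116  0.21355182] [ 0.22378049  0.36002733 -1.01252983] 0.03764004441826783 0.0
0.0482288660425523 -98.64308323808261
[0, 0, 0, np.float64(1.8), np.float64(-7.6), 0.1, -1],[0, 0, 0, np.float64(4.7), np.float64(-14.9), 0.2, -1],[0, 0, 0, np.float64(8.8), np.float64(-21.6), 0.4, -1],[0, 0, 0, np.float64(13.9), np.float64(-27.6), 0.5, -1],[0, 0, 0, np.float64(19.8), np.float64(-32.8), 0.6, -1],[0, 0, 0, np.float64(26.5), np.float64(-36.9), 0.8, -1],[0, 0, 0, np.float64(33.7), np.float64(-39.9), 0.9, -1],[0, 0, 0, np.float64(41.3), np.float64(-41.8), 1.0, -1],[0, 0, 0, np.float64(49.1), np.float64(-42.5), 1.1, -1],[0, 0, 0, np.float64(56.9), np.float64(-41.9), 1.2, -1],
```

View pics/w2.png

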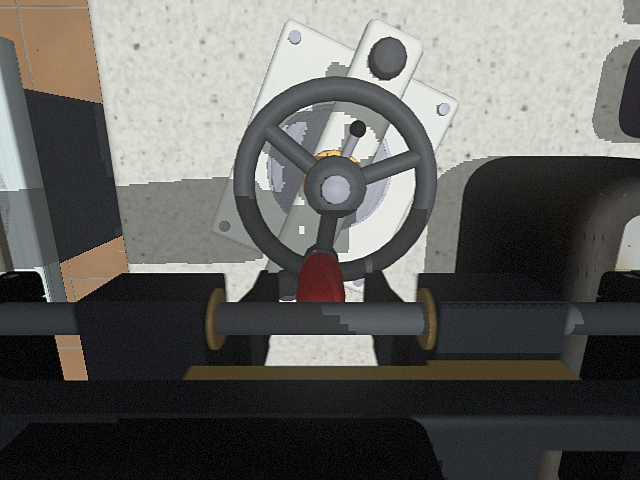

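The wrist picture shows the red handle at (320,280) between the fingers, which are still closing, and the hub cap at (336,187). I'll finish closing.

>>> apply_moves(
  steps=[
    [0,0,0,0,0,0,-1],
    [0,0,0,0,0,0,-1],
    [0,0,0,0,0,0,-1],
    [0,0,0,0,0,0,-1],
    [0,0,0,0,0,0,-1],
    [0,0,0,0,0,0,-1],
  ],
  force=30,
)

```text
time: 3.72
ee_pos: [0.4867, -0.0231, 0.2135]
eef_rot: [0.707, 0.707, -0.0, -0.0]
ft_force: [-0.3, -0.0, 0.9]
width: 0.0233
grip_force: 30.0
```

```bash
cat >> h.py <<'E'
def hub():
    c=r.camera("wrist"); g=cv2.cvtColor(c['pixels'],cv2.COLOR_RGB2GRAY)
    P,D=pts(c,[[336,187]]); return c['z_map'][187,336],(P+D[0]*((.201-P[2])/D[0,2]))
E
python3 - <<'E'
from h import *
print(hub())
s=r.read_state(); print(s['time'],s['ee_pos'],s['ft_force'],s['width'],s['grip_force'])
E
```

```text
(np.float32(0.19578403), array([0.49625422, 0.02565086, 0.201     ]))
3.7667 [ 0.4866907  -0.02315624  0.2135264 ] [-0.73722917  1.03850763  0.85875845] 0.02318897279237604 29.999992651864886
```

>>> apply_moves(
  steps=[
    [0,0,0,1.8,-7.6,0.1,-1],
    [0,0,0,4.7,-14.9,0.2,-1],
    [0,0,0,8.8,-21.6,0.4,-1],
    [0,0,0,13.9,-27.6,0.5,-1],
    [0,0,0,19.8,-32.8,0.6,-1],
    [0,0,0,26.5,-36.9,0.8,-1],
    [0,0,0,33.7,-39.9,0.9,-1],
    [0,0,0,41.3,-41.8,1.0,-1],
    [0,0,0,49.1,-42.5,1.1,-1],
    [0,0,0,56.9,-41.9,1.2,-1],
    [0,0,0,56.9,-41.9,1.2,-1],
    [0,0,0,56.9,-41.9,1.2,-1],
  ],
)

```text
time: 4.77
ee_pos: [0.4457, 0.0341, 0.2123]
eef_rot: [0.707, 0.707, 0.001, 0.001]
ft_force: [11.3, -0.0, -8.7]
width: 0.0237
grip_force: 30.0
```

```bash
cat >> h.py <<'E'
A=np.array([.495,.025])
def st():
    s=r.read_state(); e=s['ee_pos'][:2]-A; t=np.degrees(np.arctan2(e[1],e[0]))
    print('t',round(s['time'],2),'pos',s['ee_pos'].round(4),'F',s['ft_force'].round(1),'w',round(s['width'],4),'g',round(s['grip_force'],1),'r',np.hypot(*e).round(4),'ang',t.round(1)); return t
def arc(a0,step,N,rad=50):
    t0=np.radians(a0); o=[]
    for i in range(1,N+1):
        t=t0+np.radians(step)*i; o.append([0,0,0,round(rad*(np.sin(t)-np.sin(t0)),1),round(rad*(np.cos(t)-np.cos(t0)),1),round(-5*step*i/360,1),-1])
    print(str(o).replace(' ',''))
E
python3 - <<'E'
from h import *
t=st(); arc(t,-10,10); arc(t,-7,2)
E
```

```text
t 4.77 pos [0.4457 0.0341 0.2123] F [11.3 -0.  -8.7] w 0.0237 g 30.0 r 0.0502 ang 169.6
[[0,0,0,np.float64(8.4),np.float64(2.3),0.1,-1],[0,0,0,np.float64(16.3),np.float64(6.1),0.3,-1],[0,0,0,np.float64(23.4),np.float64(11.1),0.4,-1],[0,0,0,np.float64(29.5),np.float64(17.3),0.6,-1],[0,0,0,np.float64(34.4),np.float64(24.5),0.7,-1],[0,0,0,np.float64(38.1),np.float64(32.4),0.8,-1],[0,0,0,np.float64(40.3),np.float64(40.8),1.0,-1],[0,0,0,np.float64(41.0),np.float64(49.5),1.1,-1],[0,0,0,np.float64(40.2),np.float64(58.2),1.2,-1],[0,0,0,np.float64(37.8),np.float64(66.6),1.4,-1]]
[[0,0,0,np.float64(5.9),np.float64(1.5),0.1,-1],[0,0,0,np.float64(11.6),np.float64(3.6),0.2,-1]]
```

```bash
cat >> h.py <<'E'
A=np.array([.496,.0255])
def arcw(cmd,a0,step,N,rad=.05):  # absolute circle rows from commanded xy
    t=np.radians(a0+step*np.arange(1,N+1)); x=A[0]+rad*np.cos(t); y=A[1]+rad*np.sin(t)
    rows=[[0,0,0,round(float(b-cmd[1])*1e3,1),round(float(a-cmd[0])*1e3,1),round(-5*step*(i+1)/360,1),-1] for i,(a,b) in enumerate(zip(x,y))]
    print(str(rows).replace(' ',''),'cmd end',x[-1].round(4),y[-1].round(4),'ang',a0+step*N)
E
python3 - <<'E'
from h import *
arcw((.4448,.0337),170,-10,11)
E
```

```text
[[0,0,0,8.9,4.2,0.1,-1],[0,0,0,16.8,7.9,0.3,-1],[0,0,0,23.9,12.9,0.4,-1],[0,0,0,30.1,19.1,0.6,-1],[0,0,0,35.1,26.2,0.7,-1],[0,0,0,38.8,34.1,0.8,-1],[0,0,0,41.0,42.5,1.0,-1],[0,0,0,41.8,51.2,1.1,-1],[0,0,0,41.0,59.9,1.2,-1],[0,0,0,38.8,68.3,1.4,-1],[0,0,0,35.1,76.2,1.5,-1]] cmd end 0.521 0.0688 ang 60
```

>>> apply_moves(
  steps=[
    [0,0,0,8.9,4.2,0.1,-1],
    [0,0,0,16.8,7.9,0.3,-1],
    [0,0,0,23.9,12.9,0.4,-1],
    [0,0,0,30.1,19.1,0.6,-1],
    [0,0,0,35.1,26.2,0.7,-1],
    [0,0,0,38.8,34.1,0.8,-1],
    [0,0,0,41.0,42.5,1.0,-1],
    [0,0,0,41.8,51.2,1.1,-1],
    [0,0,0,41.0,59.9,1.2,-1],
    [0,0,0,38.8,68.3,1.4,-1],
    [0,0,0,35.1,76.2,1.5,-1],
    [0,0,0,35.1,76.2,1.5,-1],
  ],
  force=15,
)

```text
time: 5.77
ee_pos: [0.5229, 0.0677, 0.2108]
eef_rot: [0.708, 0.707, 0.0, 0.001]
ft_force: [2.6, 1.7, -2.8]
width: 0.0231
grip_force: 15.0
```

Run:
```python
from h import *
st(); arcw((.521,.0688),60,-7.5,4);
```

```text
t 5.77 pos [0.5229 0.0677 0.2108] F [ 2.6  1.7 -2.8] w 0.0231 g 15.0 r 0.05 ang 57.5
[[0,0,0,-3.6,5.4,0.1,-1],[0,0,0,-7.9,10.4,0.2,-1],[0,0,0,-12.9,14.7,0.3,-1],[0,0,0,-18.3,18.3,0.4,-1]] cmd end 0.5393 0.0505 ang 30.0
```

>>> apply_moves(
  steps=[
    [0,0,0,-4,5.0,0.1,-1],
    [0,0,0,-8.2,9.8,0.2,-1],
    [0,0,0,-8.2,9.8,0.2,-1],
  ],
)

```text
time: 6.02
ee_pos: [0.5319, 0.06, 0.2107]
eef_rot: [0.707, 0.707, 0.001, 0.0]
ft_force: [4.2, 1.2, -4.0]
width: 0.0241
grip_force: 15.0
```

Run:
```python
from h import *
t=st(); s=r.read_state()['ee_pos']; 
for a in(0,15,30): arcw(A+.05*np.array([np.cos(np.radians(t-a)),np.sin(np.radians(t-a))]) if a else s[:2],t-a,-7.5,2)
```

```text
t 6.02 pos [0.5319 0.06   0.2107] F [ 4.2  1.2 -4. ] w 0.0241 g 15.0 r 0.0498 ang 43.9
[[0,0,0,-4.8,4.4,0.1,-1],[0,0,0,-10.3,7.9,0.2,-1]] cmd end 0.5398 0.0496 ang 28.860649912274347
[[0,0,0,-5.9,2.8,0.1,-1],[0,0,0,-12.2,4.8,0.2,-1]] cmd end 0.5445 0.0375 ang 13.860649912274347
[[0,0,0,-6.4,1.1,0.1,-1],[0,0,0,-13.0,1.4,0.2,-1]] cmd end 0.546 0.0245 ang -1.1393500877256528
```

>>> apply_moves(
  steps=[
    [0,0,0,-4.8,4.4,0.1,-1],
    [0,0,0,-10.3,7.9,0.2,-1],
    [0,0,0,-10.3,7.9,0.2,-1],
  ],
)

```text
time: 6.27
ee_pos: [0.5396, 0.049, 0.2104]
eef_rot: [0.708, 0.707, 0.0, 0.001]
ft_force: [3.6, 0.7, -4.1]
width: 0.0239
grip_force: 15.0
```

Run:
```python
from h import *
for a in range(29,-360,-15):
  t=np.radians([a,a-7.5,a-15]); x=50*np.cos(t);y=50*np.sin(t); print(a,[(round(float(y[i]-y[0]),1),round(float(x[i]-x[0]),1)) for i in(1,2)], 'end',(A+np.array([x[2],y[2]])/1e3).round(4))
```

```text
29 [(-5.9, 2.8), (-12.1, 4.8)] end [0.5445 0.0376]
14 [(-6.4, 1.2), (-13.0, 1.5)] end [0.546  0.0246]
-1 [(-6.5, -0.5), (-12.9, -1.9)] end [0.5441 0.0117]
-16 [(-6.2, -2.2), (-12.0, -5.2)] end [ 5.389e-01 -3.000e-04]
-31 [(-5.4, -3.7), (-10.2, -8.1)] end [ 0.5307 -0.0105]
-46 [(-4.2, -5.0), (-7.8, -10.5)] end [ 0.5202 -0.0182]
-61 [(-2.8, -5.9), (-4.8, -12.1)] end [ 0.5081 -0.023 ]
-76 [(-1.2, -6.4), (-1.5, -13.0)] end [ 0.4951 -0.0245]
-91 [(0.5, -6.5), (1.9, -12.9)] end [ 0.4822 -0.0226]
-106 [(2.2, -6.2), (5.2, -12.0)] end [ 0.4702 -0.0174]
-121 [(3.7, -5.4), (8.1, -10.2)] end [ 0.46   -0.0092]
-136 [(5.0, -4.2), (10.5, -7.8)] end [0.4523 0.0013]
-151 [(5.9, -2.8), (12.1, -4.8)] end [0.4475 0.0134]
-166 [(6.4, -1.2), (13.0, -1.5)] end [0.446  0.0264]
-181 [(6.5, 0.5), (12.9, 1.9)] end [0.4479 0.0393]
-196 [(6.2, 2.2), (12.0, 5.2)] end [0.4531 0.0513]
-211 [(5.4, 3.7), (10.2, 8.1)] end [0.4613 0.0615]
-226 [(4.2, 5.0), (7.8, 10.5)] end [0.4718 0.0692]
-241 [(2.8, 5.9), (4.8, 12.1)] end [0.4839 0.074 ]
-256 [(1.2, 6.4), (1.5, 13.0)] end [0.4969 0.0755]
-271 [(-0.5, 6.5), (-1.9, 12.9)] end [0.5098 0.0736]
-286 [(-2.2, 6.2), (-5.2, 12.0)] end [0.5218 0.0684]
-301 [(-3.7, 5.4), (-8.1, 10.2)] end [0.532  0.0602]
-316 [(-5.0, 4.2), (-10.5, 7.8)] end [0.5397 0.0497]
-331 [(-5.9, 2.8), (-12.1, 4.8)] end [0.5445 0.0376]
-346 [(-6.4, 1.2), (-13.0, 1.5)] end [0.546  0.0246]
```

>>> apply_moves(
  steps=[
    [0,0,0,-5.9,2.8,0.1,-1],
    [0,0,0,-11.6,4.8,0.3,-1],
    [0,0,0,-11.6,4.8,0.3,-1],
  ],
)

```text
time: 6.52
ee_pos: [0.544, 0.0369, 0.2102]
eef_rot: [0.708, 0.706, -0.0, 0.0]
ft_force: [3.7, -1.5, -2.7]
width: 0.0239
grip_force: 15.0
```

>>> apply_moves(
  steps=[
    [0,0,0,-6.4,1.2,0.1,-1],
    [0,0,0,-13.0,1.5,0.2,-1],
    [0,0,0,-13.0,1.5,0.2,-1],
  ],
)

```text
time: 6.77
ee_pos: [0.5452, 0.0236, 0.21]
eef_rot: [0.708, 0.706, -0.0, 0.0]
ft_force: [2.7, -1.9, -2.9]
width: 0.0238
grip_force: 15.0
```

>>> apply_moves(
  steps=[
    [0,0,0,-6.5,-0.5,0.1,-1],
    [0,0,0,-12.9,-1.5,0.2,-1],
    [0,0,0,-12.9,-1.5,0.2,-1],
  ],
)

```text
time: 7.02
ee_pos: [0.5429, 0.0109, 0.2097]
eef_rot: [0.708, 0.706, -0.0, -0.0]
ft_force: [-0.5, -2.2, -1.7]
width: 0.0239
grip_force: 15.0
```

>>> apply_moves(
  steps=[
    [0,0,0,-6.2,-2.0,0.1,-1],
    [0,0,0,-12.0,-4.8,0.2,-1],
    [0,0,0,-12.0,-4.8,0.2,-1],
  ],
)

```text
time: 7.27
ee_pos: [0.5406, 0.0017, 0.21]
eef_rot: [0.707, 0.707, 0.003, 0.001]
ft_force: [14.2, 4.8, -6.9]
width: 0.0238
grip_force: 15.0
```

>>> apply_moves(
  steps=[
    [0,0,0,-1.5,-0.8,0,-1],
    [0,0,0,-1.5,-0.8,0,-1],
    [0,0,0,-1.5,-0.8,0,-1],
  ],
)

```text
time: 7.52
ee_pos: [0.5405, 0.0011, 0.2101]
eef_rot: [0.706, 0.708, 0.003, 0.002]
ft_force: [15.6, 6.7, -9.0]
width: 0.0243
grip_force: 15.0
```

Run:
```python
from h import *
st(); c=r.camera("wrist"); cv2.imwrite('pics/w3.png',c['pixels'][...,::-1])
```

```text
t 7.52 pos [0.5405 0.0011 0.2101] F [15.6  6.7 -9. ] w 0.0243 g 15.0 r 0.0508 ang -28.7
```

View pics/w3.png

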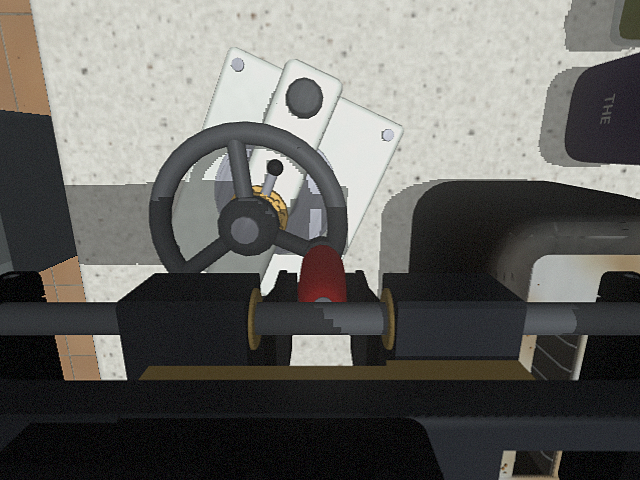

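The handle sits at (322,270) between the fingers and the wheel has turned with it. The arm no longer follows its command and the force is rising, so I'll push a little more to confirm the stop.

>>> apply_moves(
  steps=[
    [0,0,0,-1.8,-1.0,0,-1],
    [0,0,0,-3.5,-1.9,0,-1],
    [0,0,0,-3.5,-1.9,0,-1],
    [0,0,0,-3.5,-1.9,0,-1],
    [0,0,0,-3.5,-1.9,0,-1],
  ],
  force=25,
)

```text
time: 7.98
ee_pos: [0.5402, 0.0004, 0.2102]
eef_rot: [0.705, 0.709, 0.005, 0.002]
ft_force: [25.6, 14.7, -14.8]
width: 0.0234
grip_force: 25.0
```

Run:
```python
from h import *
st(); c=r.camera("wrist"); m=red(c).astype('uint8'); m[300:]=0; print(cv2.moments(m)['m10']/m.sum(), m.sum())
P,D=pts(c,[[248,229]]); print(c['z_map'][229,248], P+D[0]*((.197-P[2])/D[0,2]))
```

```text
t 7.98 pos [5.402e-01 4.000e-04 2.102e-01] F [ 25.6  14.7 -14.8] w 0.0234 g 25.0 r 0.0509 ang -29.6
321.68231611893583 1278
0.20364851 [0.49921576 0.02477205 0.197     ]
```

Stop confirmed: 25 N tangential with almost no motion, at handle angle ≈ -28.5°. Now I back off.

Run:
```python
from h import *
arcw((.5346,-.0054),-28.5,10,18)
p=lambda a:A+.05*np.array([np.cos(np.radians(a)),np.sin(np.radians(a))])
```

```text
[[0,0,0,15.0,8.8,-0.1,-1],[0,0,0,23.5,10.9,-0.3,-1],[0,0,0,32.2,11.4,-0.4,-1],[0,0,0,40.9,10.4,-0.6,-1],[0,0,0,49.2,7.9,-0.7,-1],[0,0,0,57.0,4.0,-0.8,-1],[0,0,0,64.0,-1.2,-1.0,-1],[0,0,0,70.0,-7.5,-1.1,-1],[0,0,0,74.8,-14.7,-1.2,-1],[0,0,0,78.3,-22.7,-1.4,-1],[0,0,0,80.4,-31.2,-1.5,-1],[0,0,0,80.9,-39.9,-1.7,-1],[0,0,0,79.9,-48.6,-1.8,-1],[0,0,0,77.4,-56.9,-1.9,-1],[0,0,0,73.5,-64.7,-2.1,-1],[0,0,0,68.3,-71.7,-2.2,-1],[0,0,0,62.0,-77.7,-2.4,-1],[0,0,0,54.8,-82.5,-2.5,-1]] cmd end 0.4521 0.0494 ang 151.5
```

>>> apply_moves(
  steps=[
    [0,0,0,7.0,5.4,0,-1],
    [0,0,0,15.0,8.8,-0.1,-1],
    [0,0,0,23.5,10.9,-0.3,-1],
    [0,0,0,32.2,11.4,-0.4,-1],
    [0,0,0,40.9,10.4,-0.6,-1],
    [0,0,0,49.2,7.9,-0.7,-1],
    [0,0,0,57.0,4.0,-0.8,-1],
    [0,0,0,64.0,-1.2,-1.0,-1],
    [0,0,0,70.0,-7.5,-1.1,-1],
    [0,0,0,74.8,-14.7,-1.2,-1],
    [0,0,0,78.3,-22.7,-1.4,-1],
    [0,0,0,80.4,-31.2,-1.5,-1],
    [0,0,0,80.9,-39.9,-1.7,-1],
    [0,0,0,79.9,-48.6,-1.8,-1],
    [0,0,0,77.4,-56.9,-1.9,-1],
    [0,0,0,73.5,-64.7,-2.1,-1],
    [0,0,0,68.3,-71.7,-2.2,-1],
    [0,0,0,62.0,-77.7,-2.4,-1],
    [0,0,0,54.8,-82.5,-2.5,-1],
    [0,0,0,54.8,-82.5,-2.5,-1],
  ],
  force=20,
)

```text
time: 9.7
ee_pos: [0.4534, 0.0484, 0.2122]
eef_rot: [0.708, 0.706, -0.0, 0.001]
ft_force: [3.7, -4.6, -2.8]
width: 0.0236
grip_force: 20.0
```

Run:
```python
from h import *
st(); arcw((.4521,.0494),151.5,10,18);arcw((.540,.0016),-28.5,10,18);
```

```text
t 9.7 pos [0.4534 0.0484 0.2122] F [ 3.7 -4.6 -2.8] w 0.0236 g 20.0 r 0.0484 ang 151.8
[[0,0,0,-8.0,-3.5,-0.1,-1],[0,0,0,-16.5,-5.6,-0.3,-1],[0,0,0,-25.2,-6.1,-0.4,-1],[0,0,0,-33.9,-5.1,-0.6,-1],[0,0,0,-42.2,-2.6,-0.7,-1],[0,0,0,-50.0,1.3,-0.8,-1],[0,0,0,-57.0,6.5,-1.0,-1],[0,0,0,-63.0,12.8,-1.1,-1],[0,0,0,-67.8,20.0,-1.2,-1],[0,0,0,-71.3,28.0,-1.4,-1],[0,0,0,-73.4,36.5,-1.5,-1],[0,0,0,-73.9,45.2,-1.7,-1],[0,0,0,-72.9,53.9,-1.8,-1],[0,0,0,-70.4,62.2,-1.9,-1],[0,0,0,-66.5,70.0,-2.1,-1],[0,0,0,-61.3,77.0,-2.2,-1],[0,0,0,-55.0,83.0,-2.4,-1],[0,0,0,-47.8,87.8,-2.5,-1]] cmd end 0.5399 0.0016 ang 331.5
[[0,0,0,8.0,3.4,-0.1,-1],[0,0,0,16.5,5.5,-0.3,-1],[0,0,0,25.2,6.0,-0.4,-1],[0,0,0,33.9,5.0,-0.6,-1],[0,0,0,42.2,2.5,-0.7,-1],[0,0,0,50.0,-1.4,-0.8,-1],[0,0,0,57.0,-6.6,-1.0,-1],[0,0,0,63.0,-12.9,-1.1,-1],[0,0,0,67.8,-20.1,-1.2,-1],[0,0,0,71.3,-28.1,-1.4,-1],[0,0,0,73.4,-36.6,-1.5,-1],[0,0,0,73.9,-45.3,-1.7,-1],[0,0,0,72.9,-54.0,-1.8,-1],[0,0,0,70.4,-62.3,-1.9,-1],[0,0,0,66.5,-70.1,-2.1,-1],[0,0,0,61.3,-77.1,-2.2,-1],[0,0,0,55.0,-83.1,-2.4,-1],[0,0,0,47.8,-87.9,-2.5,-1]] cmd end 0.4521 0.0494 ang 151.5
```

Tracking is good, so I carry on with the next half turn.

>>> apply_moves(
  steps=[
    [0,0,0,-8.0,-3.5,-0.1,-1],
    [0,0,0,-16.5,-5.6,-0.3,-1],
    [0,0,0,-25.2,-6.1,-0.4,-1],
    [0,0,0,-33.9,-5.1,-0.6,-1],
    [0,0,0,-42.2,-2.6,-0.7,-1],
    [0,0,0,-50.0,1.3,-0.8,-1],
    [0,0,0,-57.0,6.5,-1.0,-1],
    [0,0,0,-63.0,12.8,-1.1,-1],
    [0,0,0,-67.8,20.0,-1.2,-1],
    [0,0,0,-71.3,28.0,-1.4,-1],
    [0,0,0,-73.4,36.5,-1.5,-1],
    [0,0,0,-73.9,45.2,-1.7,-1],
    [0,0,0,-72.9,53.9,-1.8,-1],
    [0,0,0,-70.4,62.2,-1.9,-1],
    [0,0,0,-66.5,70.0,-2.1,-1],
    [0,0,0,-61.3,77.0,-2.2,-1],
    [0,0,0,-55.0,83.0,-2.4,-1],
    [0,0,0,-47.8,87.8,-2.5,-1],
    [0,0,0,-47.8,87.8,-2.5,-1],
  ],
)

```text
time: 11.28
ee_pos: [0.5424, 0.0042, 0.2149]
eef_rot: [0.707, 0.708, 0.0, 0.0]
ft_force: [3.3, 1.2, 1.6]
width: 0.0235
grip_force: 20.0
```

>>> apply_moves(
  steps=[
    [0,0,0,7.0,2.5,-0.1,-1],
    [0,0,0,14.5,4.0,-0.3,-1],
    [0,0,0,22.8,4.0,-0.4,-1],
    [0,0,0,31.5,3.0,-0.6,-1],
    [0,0,0,39.8,0.5,-0.7,-1],
    [0,0,0,47.6,-3.4,-0.8,-1],
    [0,0,0,54.6,-8.6,-1.0,-1],
    [0,0,0,60.6,-14.9,-1.1,-1],
    [0,0,0,65.4,-22.1,-1.2,-1],
    [0,0,0,68.9,-30.1,-1.4,-1],
    [0,0,0,71.0,-38.6,-1.5,-1],
    [0,0,0,71.5,-47.3,-1.7,-1],
    [0,0,0,70.5,-56.0,-1.8,-1],
    [0,0,0,68.0,-64.3,-1.9,-1],
    [0,0,0,64.1,-72.1,-2.1,-1],
    [0,0,0,58.9,-79.1,-2.2,-1],
    [0,0,0,52.6,-85.1,-2.4,-1],
    [0,0,0,45.4,-89.9,-2.5,-1],
    [0,0,0,45.4,-89.9,-2.5,-1],
  ],
)

```text
time: 12.87
ee_pos: [0.452, 0.0466, 0.2172]
eef_rot: [0.708, 0.706, 0.001, 0.001]
ft_force: [8.8, -7.3, -4.5]
width: 0.0238
grip_force: 20.0
```

>>> apply_moves(
  steps=[
    [0,0,0,-6.5,-2.5,-0.1,-1],
    [0,0,0,-14.5,-4.6,-0.3,-1],
    [0,0,0,-23.0,-5.3,-0.4,-1],
    [0,0,0,-31.9,-4.6,-0.6,-1],
    [0,0,0,-40.2,-2.1,-0.7,-1],
    [0,0,0,-48.0,1.8,-0.8,-1],
    [0,0,0,-55.0,7.0,-1.0,-1],
    [0,0,0,-61.0,13.3,-1.1,-1],
    [0,0,0,-65.8,20.5,-1.2,-1],
    [0,0,0,-69.3,28.5,-1.4,-1],
    [0,0,0,-71.4,37.0,-1.5,-1],
    [0,0,0,-71.9,45.7,-1.7,-1],
    [0,0,0,-70.9,54.4,-1.8,-1],
    [0,0,0,-68.4,62.7,-1.9,-1],
    [0,0,0,-64.5,70.5,-2.1,-1],
    [0,0,0,-59.3,77.5,-2.2,-1],
    [0,0,0,-53.0,83.5,-2.4,-1],
    [0,0,0,-45.8,88.3,-2.5,-1],
    [0,0,0,-45.8,88.3,-2.5,-1],
  ],
)

```text
time: 14.45
ee_pos: [0.5417, 0.0028, 0.2199]
eef_rot: [0.707, 0.707, 0.001, 0.001]
ft_force: [8.5, 0.3, -1.0]
width: 0.0237
grip_force: 20.0
```

Run:
```python
from h import *
st(); c=r.camera("wrist"); cv2.imwrite('pics/w4.png',c['pixels'][...,::-1])
```

```text
t 14.45 pos [0.5417 0.0028 0.2199] F [ 8.5  0.3 -1. ] w 0.0237 g 20.0 r 0.051 ang -26.5
```

View pics/w4.png

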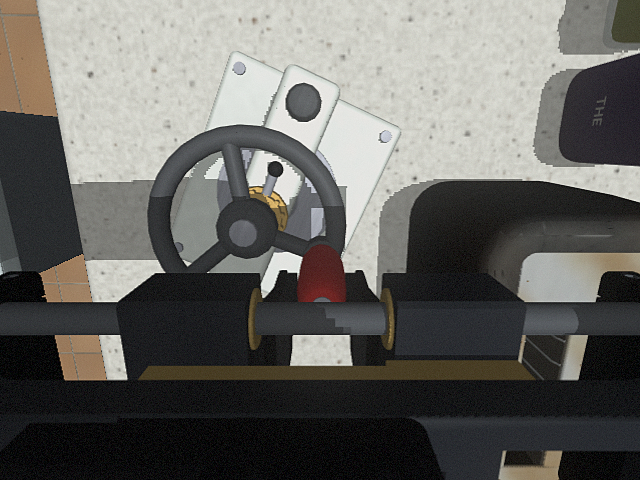

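The picture shows almost the same wheel pose as at the stop, with the spokes about 2° further anticlockwise and the height up 9.7 mm (two turns). I'll trim back 2 mm and let it settle.

>>> apply_moves(
  steps=[
    [0,0,0,-1.6,-0.9,0,-1],
    [0,0,0,-1.6,-0.9,0,-1],
    [0,0,0,-1.6,-0.9,0,-1],
    [0,0,0,-1.6,-0.9,0,-1],
    [0,0,0,-1.6,-0.9,0,-1],
    [0,0,0,-1.6,-0.9,0,-1],
    [0,0,0,-1.6,-0.9,0,-1],
    [0,0,0,-1.6,-0.9,0,-1],
  ],
)

```text
time: 15.17
ee_pos: [0.5404, 0.0, 0.2199]
eef_rot: [0.707, 0.707, 0.001, 0.002]
ft_force: [8.7, -2.7, -2.1]
width: 0.0235
grip_force: 20.0
```

Run:
```python
from h import *
t=st()
if abs(t+28.5)<5: print(r.close_job())
```

```text
t 15.17 pos [0.5404 0.     0.2199] F [ 8.7 -2.7 -2.1] w 0.0235 g 20.0 r 0.0512 ang -29.8
the job is handed in; nothing more can be done
None
```

I wound the press down to its stop and backed it off two full turns to within about 1–2° by arm position. The job is handed in at 15.2 s with the red handle still gripped at 20 N. The hand-in gave no verdict, and I did not recheck the bystanders, though nothing suggested contact with them.

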